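# Square up the cedar set

### The job

Take the loose lid off the small black box and set it down flat on the shelf, handle up. Lay the cedar tablet that stands on edge in the box and the one lying loose flat on top of the thick cedar block, in either order, long side along long side, and square the pile up so that all its edges are flush. Leave the dish, the shoe brush and the shoe tree where they are.

Things in the scene. Friction and masses are not known exactly. Their poses are not given: they have to be found in the camera images.
- thick_block: Thick cedar block, a rectangular slab 68 x 54 x 20 mm (x, y, z), about 45 g, loose, lying flat on the shelf (z = 0); the foot of the pile. Origin at the centre of the solid; x along the long side, z up (thickness).
- flat_tablet: Cedar tablet, a rectangular slab 68 x 54 x 12 mm (x, y, z), about 28 g, loose, lying flat on the shelf. Origin at the centre of the solid; x along the long side, z through the thickness. Either face may be up, either end first.
- boxed_tablet: Identical cedar tablet 68 x 54 x 12 mm (x, y, z), about 28 g, same axes, origin at its centre. It starts standing on a long edge inside the lidded box: its x lies level along the box's y, its thickness (z) lies level along the box's x, 54 mm tall, top edge 58 mm above the shelf, 8 mm below the rim. It stands loosely in a slot.
- box: Small black plastic box fixed to the shelf, open at the top under its lid: outside 96 (x) x 88 (y) x 66 mm high, walls and floor 4 mm. A slot 16 mm wide and 16 mm deep between two low ribs (each 3 mm thick, tops 20 mm above the shelf) runs along y across the middle of its floor; either side of the standing tablet 38 mm are free to the walls. Origin at the centre of its underside, z up.
- lid: Loose black plastic lid of the box, 100 (x) x 92 (y) mm, about 100 g, lifts straight off. Origin at the centre of its underside (bottom of its flange); a 6 mm flange hangs into the box (origin 60 mm above the shelf when on, about 0 when laid on the shelf), plate from 6 to 11 mm above the origin, on it a bar handle 14 mm wide (x), 50 mm long (y), from 11 to 37 mm above the origin.
- dish: Pale, milky glass cufflink dish, a round shallow bowl, 84 mm across, 24 mm high, loose; bystander. Origin under its centre.
- brush: Chrome-backed shoe brush, 160 x 50 x 45 mm, long along its x, loose, bristles down; bystander. Origin under its centre.
- shoe_tree: Pale blue plastic shoe tree, 236 x 66 x 40 mm, long along its x, loose; bystander. Origin under its middle.
There are look-alikes about, which are no part of the job. Leave any green, turquoise or yellow look-alike of the lid alone.

How it is judged:
On the way, in this order (a step that is already met when the one before it is completed fails the run):
1. the lid is off the box and lies flat on the shelf, handle up (height (world z) of lid below 0.006 m and angle between lid's own z axis and vertical below 0.1 rad and horizontal distance between lid and box above 0.08 m), for 0.2 s.
2. the standing tablet is out of the box (horizontal distance between boxed_tablet and box above 0.08 m), for 0.2 s.
At the end, for the whole second after the job is handed in: Both tablets lie flat on the thick block, in either order, each centred within 3 mm along both its sides, parallel within 4 degrees, at its proper height within 3 mm; the block flat on the shelf; the lid on the shelf, handle up (within 6 mm of it, tilt under 0.1 rad); all at rest (x of boxed_tablet in the frame of thick_block between -0.003 and 0.003 m and y of boxed_tablet in the frame of thick_block between -0.003 and 0.003 m and x of flat_tablet in the frame of thick_block between -0.003 and 0.003 m and y of flat_tablet in the frame of thick_block between -0.003 and 0.003 m and angle between the x axis of each of boxed_tablet, flat_tablet and the x axis of thick_block, either way round below 0.07 rad and angle between the z axis of each of boxed_tablet, flat_tablet and the z axis of thick_block, either way round below 0.07 rad and ((z of boxed_tablet in the frame of thick_block between 0.013 and 0.019 m and z of flat_tablet in the frame of thick_block between 0.025 and 0.031 m) or (z of flat_tablet in the frame of thick_block between 0.013 and 0.019 m and z of boxed_tablet in the frame of thick_block between 0.025 and 0.031 m)) and height (world z) of thick_block below 0.013 m and angle between thick_block's own z axis and vertical below 0.07 rad and height (world z) of lid below 0.006 m and angle between lid's own z axis and vertical below 0.1 rad and linear speed of each of boxed_tablet, flat_tablet, thick_block, lid below 0.02 m/s); the robot touches nothing.
It fails at once if the glass dish is shifted more than 25 mm (distance of dish from where it was at the start of the episode above 0.025 m).
It fails at once if the shoe brush is shifted more than 25 mm (distance of brush from where it was at the start of the episode above 0.025 m).
It fails at once if the shoe tree is shifted more than 25 mm (distance of shoe_tree from where it was at the start of the episode above 0.025 m).
It also fails if it takes over 72 s, if anything falls off the work surface, if the arm or the gripper's body presses on something with over 40 N, if the wrist force passes 120 N, or if a joint passes its speed limit or range.

### The arm

A 7-joint arm with a two-finger parallel gripper is mounted at the origin on the work surface. World frame = base frame: x ahead of the robot, y to its left, z up, the work surface at z = 0. Lengths are in m, angles in rad, forces in N, time in s.
With the tool pointing down it reaches from about 0.35 to 0.9 m from the base axis. Payload 8.1 kg.
Tool frame: the origin (TCP) lies at the very end of the fingers, on their centre line; the grasp point (between the pads) lies 19 mm behind it; z points along the fingers, y is the line along which they close (so a half turn about z gives the same grasp; the last joint's range is limited). The gripper opens to 92 mm and grips with 3 to 60 N. Pads are 19 mm wide; open, the fingers measure 130 mm over their backs; the gripper's body (75 mm by 190 mm) begins 47 mm behind the grasp point.
Start: joints at [-1.406, 0.434, 0.025, 1.573, -0.012, 1.134, -0.075], TCP at [0.165, 0.603, 0.227] pointing down, gripper open.
Joint ranges: [-2.62, 2.62], [-0.44, 2.09], [-1.27, 1.32], [0.08, 2.57], [-1.32, 4.46], [0.12, 2], [-2.74, 2.74]. Speed limits (rad/s): [2.22, 2.22, 3.01, 3.01, 3.14, 3.14, 3.14].

### API

Orientations are given as a rotation vector (axis times angle).
In Python, from cell import arm gives the robot as it stands.
- The arm moves only by the tool carry_out, never from a script. Its argument "commands" is a list of rows, each a list of 7 numbers: the opening, from 0 (shut) to 1 (fully open), then the shift along the tool's x, y, z each as a share of 0.025 m, from -1 to 1, then the turn, a rotation vector about the tool's x, y, z each as a share of 0.1 rad, from -1 to 1. A call has 1 to 8 rows; each row shifts and turns the commanded pose from where the row before left it, along the tool's axes as they then stand; what a row does not reach is not made up. A row lasts 1/10 s, in which the tool goes at most 50 mm and 8.59 degrees, less where a joint would pass 70% of its speed; a pose out of reach is approached as far as the arm can. A call with a number of a shift or a turn outside -1 to 1 is refused whole. A call with a gripper value outside its range is refused whole. The fingers move at their own pace and stop on an object; "squeeze" is the grip in N (left out, the last holds). Time passes only in rows, so rows that do not move let the fingers close. It gives the time, the measured TCP pose, the force, the opening and the grip force at its end, in the units of the state.
- arm.observe(): the state, without advancing time (a new reading comes with each control period).
- arm.get_image(name): name is "scene" or "top"; returns a dict with "pixels" (420x560x3 uint8, red, green, blue), "range_z" (420x560 float32, m along the optical axis (not along the pixel's ray), 0 where there is no reading), "mtx" (3x3 intrinsics, pixels), "R" (3x3) and "t" (3): a world point X has camera coordinates R X + t. Camera axes: x right, y down, z forward; pixel columns grow to the right and rows downward; lengths in m; the calibration is good to about 2 mm. A picture is of the moment at which its call begins.
- arm.sign_off(): hands the job in; it is judged then, once.
The state is a dict: "clock": time; "joints": joint angles; "dq": joint speeds; "joint_efforts": joint torques, N m; "position": TCP position; "ee_rot": TCP orientation; "force": force on the tool from outside, world axes, zero at the start; "ft_torque": the same for the moment, N m; "width": opening from 0.0 (shut) to 1.0 (fully open); "gripper_force": force on a finger pad.
Only numpy, scipy, OpenCV 4.12 (cv2) and the standard library are available. Lean on these libraries where they do the work, as an engineer would, in place of code of your own. Each camera call takes 0.05 s, during which the arm holds its last target. There are 200 camera calls.

## Working session

There is one attempt and no reset: what is moved stays moved. The work goes in short steps, Python scripts to look and compute and a tool call to move; the robot and the scene stay as the last step left them, time stands still between calls to the robot, and variables do not carry over. Pictures are saved under pics/ and viewed, at most 10 in all, crops included, and the job is handed in when it is done.

Besides the shell and the picture viewer there is one more tool, called after "Call:" as name(argument=value, ...) on one line, values as JSON. carry_out: Moves the arm, as the interface text tells. Shift numbers are shares of 0.025 m and turn numbers shares of 0.1 rad, none past 1 either way. Its arguments: {"type":"object","properties":{"commands":{"type":"array"},"squeeze":{"type":"number"}},"required":["commands"]}

```bash
mkdir -p pics; ls
python3 - <<'E'
from cell import arm
import cv2,numpy as np
s=arm.observe();print({k:np.round(v,3) for k,v in s.items()})
for n in("top","scene"):
    im=arm.get_image(n);np.savez(f"{n}0.npz",**im)
    cv2.imwrite(f"pics/{n}0.png",im["pixels"][:,:,::-1])
    print(n,im["mtx"].round(1).tolist(),(-im["R"].T@im["t"]).round(3),im["R"].round(2).tolist())
E
```

```text
pics
{'clock': np.float64(0.0), 'joints': array([-1.406,  0.435,  0.025,  1.574, -0.012,  1.134, -0.075]), 'dq': array([ 0.002,  0.001, -0.   , -0.   , -0.   , -0.001,  0.002]), 'joint_efforts': array([-0.0000e+00, -6.6786e+01,  9.8500e-01, -3.1446e+01, -6.1000e-02,
        4.3000e-02,  0.0000e+00]), 'position': array([0.165, 0.602, 0.226]), 'ee_rot': array([-4.200e-01, -3.113e+00,  3.000e-03]), 'force': array([-0.382,  0.409, -0.72 ]), 'ft_torque': array([-0.014, -0.015,  0.02 ]), 'gripper_force': np.float64(0.0), 'width': np.float64(1.001)}
top [[397.1, 0.0, 281.5], [0.0, 397.1, 215.8], [0.0, 0.0, 1.0]] [0.298 0.032 0.993] [[-0.03, -1.0, -0.01], [-0.99, 0.03, -0.16], [0.16, 0.01, -0.99]]
scene [[435.7, 0.0, 273.0], [0.0, 435.7, 207.6], [0.0, 0.0, 1.0]] [ 1.268 -0.153  0.575] [[0.23, 0.97, 0.02], [0.52, -0.11, -0.85], [-0.82, 0.21, -0.53]]
```

View pics/top0.png

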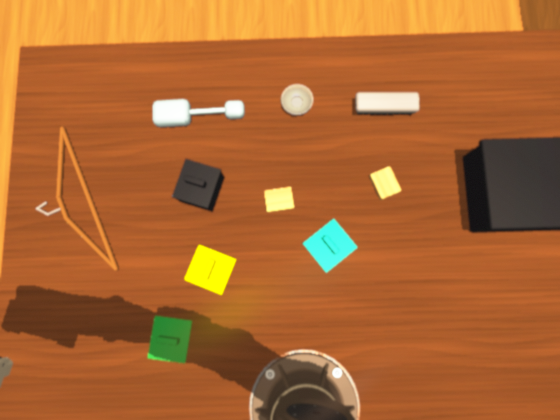

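View pics/scene0.png

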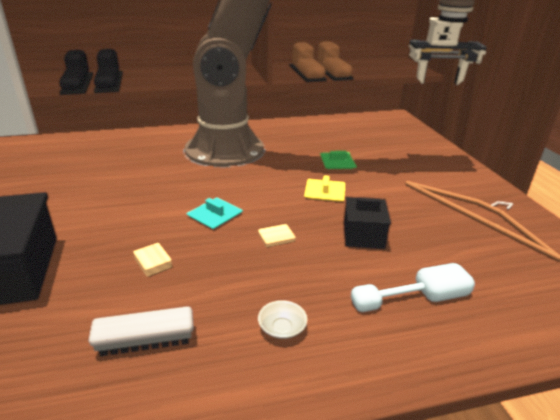

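The small black box, with its black handled lid, is at top-view (198,185). The turquoise (330,245), yellow (211,270) and green (170,340) lids are look-alikes, and the big black box at (520,185) is far too large. The two cedar pieces are at top (385,183) and (279,199). In the scene view the one at (152,259) looks thick and the one at (277,234) thin. Next I'll measure them and confirm with an enlarged crop.

```bash
cat > h.py <<'E'
import cv2,numpy as np
def cast(im,uv,z):
    uv=np.atleast_2d(uv).astype(float);K,R,t=im["mtx"],im["R"],im["t"]
    d=np.c_[uv,np.ones(len(uv))]@np.linalg.inv(K).T@R; c=-R.T@t
    return c+d*((z-c[2])/d[:,2])[:,None]
def world(im):
    v,u=np.mgrid[:420,:560];Z=im["range_z"]
    P=np.stack([u,v,np.ones_like(u)],-1)*Z[...,None].astype(float)
    P=P.reshape(-1,3)@np.linalg.inv(im["mtx"]).T
    return ((P-im["t"])@im["R"]).reshape(420,560,3)
def rect(xy):
    (cx,cy),(w,h),a=cv2.minAreaRect((np.asarray(xy)[:,:2]*1000).astype(np.float32))
    if w<h: w,h,a=h,w,a+90
    return np.round([cx,cy,w,h,(a+90)%180-90],1)  # mm, long side, short side, angle of long side deg
def blobs(m,amin=60):
    n,l,s,c=cv2.connectedComponentsWithStats(m.astype(np.uint8))
    return [(l==i,c[i].round(1),s[i,4]) for i in range(1,n) if s[i,4]>amin]
def outline(m):
    return max(cv2.findContours(m.astype(np.uint8),cv2.RETR_EXTERNAL,cv2.CHAIN_APPROX_NONE)[0],key=len)[:,0]
def cedar(im):
    h,s,v=cv2.split(cv2.cvtColor(im["pixels"],cv2.COLOR_RGB2HSV))
    return (h>15)&(h<32)&(s>50)&(s<190)&(v>140)
E
python3 - <<'E'
from h import *
for n in("top","scene"):
    im=dict(np.load(f"{n}0.npz"));W=world(im);hsv=cv2.cvtColor(im["pixels"],cv2.COLOR_RGB2HSV)
    for p in([(385,183),(279,199),(198,197)] if n=="top" else [(152,255),(277,234),(368,205)]):
        print(n,p,hsv[p[1],p[0]],W[p[1],p[0]].round(3))
    m=cedar(im);m[:110 if n=="scene" else 60]=0
    for b,c,a in blobs(m):
        z=np.median(W[b][:,2])
        print(n,"cedar",c,a,z.round(4),np.percentile(W[b][:,2],[10,90]).round(3),[rect(cast(im,outline(b),q)) for q in(.012,.02)])
    k=(hsv[...,2]<75)&(W[...,2]>.03)&(W[...,2]<.12)&(W[...,0]>.25)&(W[...,1]>0)
    for b,c,a in blobs(k,200):
        t=b&(abs(W[...,2]-.071)<.006);hd=b&(W[...,2]>.085)
        print(n,"black",c,a,rect(W[t]),rect(W[hd]) if hd.sum() else 0,hd.sum(),np.percentile(W[t][:,2],[10,50,90]),np.percentile(W[hd][:,2],[10,50,90]) if hd.sum() else 0)
a,b=[dict(np.load(f"{n}0.npz"))["pixels"][:,:,::-1] for n in("top","scene")]
r=lambda q:cv2.resize(q,(390,290),interpolation=cv2.INTER_CUBIC)
cv2.imwrite("pics/crop.png",np.vstack([np.hstack([r(a[150:222,155:252]),r(a[150:222,310:407])]),np.hstack([r(b[180:252,320:417]),r(b[220:292,110:207])])]))
E
```

```text
top (385, 183) [ 29 106 255] [ 0.528 -0.221  0.017]
top (279, 199) [ 30  95 255] [0.496 0.047 0.012]
top (198, 197) [11 37 75] [0.494 0.238 0.071]
top cedar [  5.4 130.8] 1904 -0.7505 [-0.756 -0.745] [array([621.2, 742.1, 561.9,  46. ,   4.9]), array([618.6, 736.3, 557.3,  45.6,   4.9])]
top cedar [297.   98.9] 519 0.0153 [0.009 0.023] [array([761.4,  -6.1,  80.7,  79.9, -16.6]), array([757.6,  -5.7,  80. ,  79.2, -16.6])]
top cedar [388.  93.] 61 0.0433 [0.041 0.046] [array([ 770.4, -244.4,  153.8,    5.5,   86. ]), array([ 766.6, -242.2,  152.6,    5.4,   86. ])]
top cedar [390.3 108.5] 93 0.0407 [0.035 0.044] [array([ 728.4, -246.6,  159.9,   31.7,  -80.9]), array([ 724.9, -244.4,  158.6,   31.5,  -80.9])]
top cedar [385.1 182.4] 677 0.0187 [0.007 0.021] [array([ 531.1, -222.1,   73.9,   60.6,   21.7]), array([ 529.2, -220. ,   73.3,   60.1,   21.7])]
top cedar [278.7 199.1] 660 0.0108 [0.001 0.013] [array([495.9,  47.6,  71.7,  59.6, -83.1]), array([494.3,  47.5,  71.1,  59.1, -83.1])]
top cedar [344.1 375.7] 123 -0.0003 [-0.003  0.003] [array([ 61. , -96.5, 149. ,  26.2,  30.9])
[... 841 characters left out ...]
4 0.013] [array([502.4,  47.5,  72.4,  67.7, -83.4]), array([513.3,  44.6,  71.4,  66.7, -83.4])]
scene cedar [153.2 257.9] 702 0.019 [0.006 0.021] [array([ 531.4, -219.6,   91.5,   59.1,   20.4]), array([ 541.8, -218.7,   90.2,   58.2,   20.4])]
scene cedar [546.7 409.7] 139 -0.7494 [-0.753 -0.746] [array([991.5, 317.4,  38.9,  21.7, -12.7]), array([995.4, 310.7,  38.4,  21.4, -12.7])]
scene cedar [513.1 410.5] 174 -0.749 [-0.753 -0.745] [array([988.1, 272.3,  28. ,  15.9,  -3.3]), array([992. , 266.3,  27.6,  15.7,  -3.3])]
scene black [366.3 217.8] 1585 [534.  239.6  97.1  89.6 -18.9] [532.8 240.8  49.3  14.   68.8] 152 [0.06943539 0.07101362 0.07251158] [0.08648026 0.0923584  0.09733184]
```

View pics/crop.png

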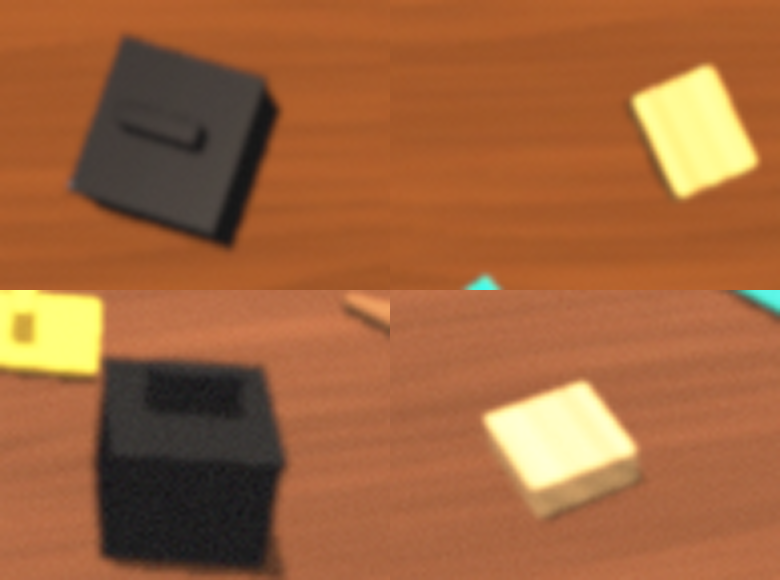

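The crop confirms the black-lidded box (upper and lower left) and the thick 20 mm block (right). The turquoise and yellow lids appear only at the edges. The lid's centre is at (0.532, 0.242), with the box x axis at -19°. First I'll turn the tool.

```bash
cat > plan.py <<'E'
import sys,numpy as np
from scipy.spatial.transform import Rotation as Ro
from cell import arm
# usage: plan.py x y z yaw_of_tool_y_deg ... -> turn about tool axes (0.1 rad) first, then shift (25 mm) in the turned tool
x,y,z,a=map(float,sys.argv[1:5]);s=arm.observe()
R0=Ro.from_rotvec(s["ee_rot"]);ty=np.array([np.cos(np.radians(a)),np.sin(np.radians(a)),0]);tz=np.array([0,0,-1.])
R1=Ro.from_matrix(np.c_[np.cross(ty,tz),ty,tz])
d=np.array([x,y,z])-s["position"]
print("t",s["clock"].round(2),"pos",s["position"].round(4),"yaw_y",np.degrees(np.arctan2(*R0.as_matrix()[[1,0],1])).round(1),"w",s["width"].round(3),"f",s["force"].round(1),"g",s["gripper_force"].round(1))
print("turn",((R0.inv()*R1).as_rotvec()/.1).round(2),"shift after turn",(R1.inv().apply(d)/.025).round(2),"shift now",(R0.inv().apply(d)/.025).round(2))
E
python3 plan.py .532 .242 .15 -19
```

```text
Traceback (most recent call last):
  File "plan.py", line 9, in <module>
    print("t",s["clock"].round(2),"pos",s["position"].round(4),"yaw_y",np.degrees(np.arctan2(*R0.as_matrix()[[1,0],1])).round(1),"w",s["width"].round(3),"f",s["force"].round(1),"g",s["gripper_force"].round(1))
              ^^^^^^^^^^^^^^^^
AttributeError: 'float' object has no attribute 'round'
```

Call:
carry_out(commands=[[1, 0, 0, 0, 0, 0, 1], [1, 0, 0, 0, 0, 0, 1], [1, 0, 0, 0, 0, 0, 1], [1, 0, 0, 0, 0, 0, 1], [1, 0, 0, 0, 0, 0, 1], [1, 0, 0, 0, 0, 0, 1], [1, 0, 0, 0, 0, 0, 1], [1, 0, 0, 0, 0, 0, 1]])

```text
clock: 0.9
position: [0.1653, 0.6024, 0.2263]
ee_rot: [1.604, 2.701, -0.001]
force: [-0.1, 0.1, -0.1]
width: 1.0
gripper_force: 0.0
```

Call:
carry_out(commands=[[1, 0, 0, 0, 0, 0, 1], [1, 0, 0, 0, 0, 0, 1], [1, 0, 0, 0, 0, 0, 1], [1, 0, 0, 0, 0, 0, 1], [1, 0, 0, 0, 0, 0, 1], [1, 0, 0, 0, 0, 0, 1], [1, 0, 0, 0, 0, 0, 1], [1, 0, 0, 0, 0, 0, 1]])

```text
clock: 1.7
position: [0.1653, 0.6025, 0.2263]
ee_rot: [2.529, 1.863, -0.001]
force: [-0.0, 0.3, -0.8]
width: 1.001
gripper_force: 0.0
```

```bash
python3 plan.py .532 .242 .15 -19
```

```text
Traceback (most recent call last):
  File "plan.py", line 9, in <module>
    print("t",s["clock"].round(2),"pos",s["position"].round(4),"yaw_y",np.degrees(np.arctan2(*R0.as_matrix()[[1,0],1])).round(1),"w",s["width"].round(3),"f",s["force"].round(1),"g",s["gripper_force"].round(1))
              ^^^^^^^^^^^^^^^^
AttributeError: 'float' object has no attribute 'round'
```

```bash
sed -i 's/s=arm.observe()/s={k:np.array(v) for k,v in arm.observe().items()}/' plan.py; python3 plan.py .532 .242 .15 -19
```

```text
t 1.7 pos [0.1653 0.6025 0.2263] yaw_y -17.3 w 1.001 f [-0.   0.3 -0.8] g 0.0
turn [0.   0.01 0.31] shift after turn [-8.86 18.56  3.05] shift now [-9.42 18.29  3.06]
```

Call:
carry_out(commands=[[0.6, 0, 0, 0, 0, 0, 0.31], [0.6, -0.47, 0.98, 0, 0, 0, 0], [0.6, -0.47, 0.98, 0, 0, 0, 0], [0.6, -0.47, 0.98, 0, 0, 0, 0], [0.6, -0.47, 0.98, 0, 0, 0, 0], [0.6, -0.47, 0.98, 0, 0, 0, 0], [0.6, -0.47, 0.98, 0, 0, 0, 0], [0.6, -0.47, 0.98, 0, 0, 0, 0]])

```text
clock: 2.5
position: [0.3019, 0.4686, 0.2266]
ee_rot: [2.553, 1.831, -0.0]
force: [0.2, 0.4, -0.1]
width: 0.598
gripper_force: 0.0
```

Call:
carry_out(commands=[[0.6, -0.47, 0.98, 0.2, 0, 0, 0], [0.6, -0.47, 0.98, 0.2, 0, 0, 0], [0.6, -0.47, 0.98, 0.2, 0, 0, 0], [0.6, -0.47, 0.98, 0.2, 0, 0, 0], [0.6, -0.47, 0.98, 0.2, 0, 0, 0], [0.6, -0.47, 0.98, 0.2, 0, 0, 0], [0.6, -0.47, 0.98, 0.2, 0, 0, 0], [0.6, -0.47, 0.98, 0.2, 0, 0, 0]])

```text
clock: 3.3
position: [0.4571, 0.3166, 0.1864]
ee_rot: [-2.553, -1.831, 0.0]
force: [0.3, 0.2, -1.1]
width: 0.599
gripper_force: 0.0
```

Call:
carry_out(commands=[[0.6, -0.47, 0.98, 0.4, 0, 0, 0], [0.6, -0.47, 0.98, 0.5, 0, 0, 0], [0.6, -0.47, 0.98, 0.5, 0, 0, 0], [0.6, 0, 0, 0, 0, 0, 0]])

```text
clock: 3.7
position: [0.5165, 0.256, 0.1504]
ee_rot: [2.556, 1.823, -0.003]
force: [0.2, -1.2, -0.2]
width: 0.6
gripper_force: 0.0
```

```bash
python3 plan.py .532 .242 .077 -19
```

```text
t 3.7 pos [0.5165 0.256  0.1504] yaw_y -19.0 w 0.6 f [ 0.2 -1.2 -0.2] g 0.0
turn [ 0.01  0.03 -0.  ] shift after turn [-0.33  0.77  2.93] shift now [-0.32  0.77  2.94]
```

Call:
carry_out(commands=[[0.6, -0.33, 0.77, 0.5, 0, 0, 0], [0.6, 0, 0, 0.9, 0, 0, 0], [0.6, 0, 0, 0.9, 0, 0, 0], [0.6, 0, 0, 0.75, 0, 0, 0], [0.6, 0, 0, 0, 0, 0, 0], [0, 0, 0, 0, 0, 0, 0], [0, 0, 0, 0, 0, 0, 0], [0, 0, 0, 0, 0, 0, 0]], squeeze=25)

```text
clock: 4.5
position: [0.5309, 0.2469, 0.0767]
ee_rot: [2.554, 1.829, 0.003]
force: [0.7, 0.2, 0.7]
width: 0.389
gripper_force: 0.0
```

Call:
carry_out(commands=[[0, 0, 0, 0, 0, 0, 0], [0, 0, 0, 0, 0, 0, 0], [0, 0, 0, -0.4, 0, 0, 0], [0, 0, 0, -0.8, 0, 0, 0], [0, 0, 0, -0.8, 0, 0, 0]])

```text
clock: 5.0
position: [0.5301, 0.2461, 0.1264]
ee_rot: [2.555, 1.829, -0.001]
force: [-0.0, -0.3, -0.8]
width: 0.155
gripper_force: 24.9
```

```bash
python3 plan.py .50 .40 .02 -19
```

```text
t 5.0 pos [0.5301 0.2461 0.1264] yaw_y -18.8 w 0.155 f [-0.  -0.3 -0.8] g 24.9
turn [-0.    0.01  0.03] shift after turn [ 5.43 -3.14  4.26] shift now [ 5.44 -3.12  4.25]
```

Call:
carry_out(commands=[[0, 0.9, -0.52, 0, 0, 0, 0], [0, 0.9, -0.52, 0, 0, 0, 0], [0, 0.9, -0.52, 0, 0, 0, 0], [0, 0.9, -0.52, 0, 0, 0, 0], [0, 0.9, -0.52, 0.3, 0, 0, 0], [0, 0.9, -0.52, 0.7, 0, 0, 0], [0, 0, 0, 1, 0, 0, 0], [0, 0, 0, 1, 0, 0, 0]])

```text
clock: 5.8
position: [0.4996, 0.4009, 0.0504]
ee_rot: [-2.552, -1.831, -0.002]
force: [0.5, -0.3, -0.4]
width: 0.151
gripper_force: 24.9
```

Call:
carry_out(commands=[[0, 0, 0, 0.8, 0, 0, 0], [0, 0, 0, 0.3, 0, 0, 0], [0, 0, 0, 0.15, 0, 0, 0], [0, 0, 0, 0.1, 0, 0, 0], [0, 0, 0, 0, 0, 0, 0]])

```text
clock: 6.3
position: [0.4994, 0.3992, 0.0198]
ee_rot: [-2.553, -1.828, 0.001]
force: [-10.3, -5.4, 21.7]
width: 0.147
gripper_force: 25.0
```

```bash
python3 plan.py .50 .40 .0167 -19
```

```text
t 6.3 pos [0.4994 0.3992 0.0198] yaw_y -18.8 w 0.147 f [-10.3  -5.4  21.7] g 25.0
turn [-0.02 -0.    0.03] shift after turn [0.04 0.01 0.12] shift now [0.04 0.01 0.12]
```

Call:
carry_out(commands=[[0.4, 0, 0, 0, 0, 0, 0], [0.4, 0, 0, 0, 0, 0, 0], [0.4, 0, 0, 0, 0, 0, 0], [0.4, 0, 0, -1, 0, 0, 0], [0.4, 0, 0, -1, 0, 0, 0], [0.4, 0, 0, -1, 0, 0, 0], [0.4, 0, 0, -1, 0, 0, 0], [0.4, -0.9, 0.52, 0, 0, 0, 0]])

```text
clock: 7.1
position: [0.5056, 0.3789, 0.1201]
ee_rot: [-2.548, -1.834, -0.01]
force: [1.1, 0.6, -0.6]
width: 0.399
gripper_force: 0.0
```

Run:
```python
from cell import arm
from h import *
for n in("top","scene"):
    im=arm.get_image(n);np.savez(f"{n}1.npz",**im);cv2.imwrite(f"pics/{n}1.png",im["pixels"][:,:,::-1])
    W=world(im);v=cv2.cvtColor(im["pixels"],cv2.COLOR_RGB2HSV)[...,2]
    k=(v<75)&(abs(W[...,0]-.5)<.12)&(abs(W[...,1]-.40)<.09)&(W[...,2]<.06)
    p=k&(W[...,2]<.02)&(W[...,2]>.004);hd=k&(W[...,2]>.028)
    A=np.c_[W[p][:,:2],np.ones(p.sum())];print(n,"plate",rect(W[p]),np.linalg.lstsq(A,W[p][:,2],rcond=None)[0].round(3),np.median(W[p][:,2]),"handle",rect(W[hd]) if hd.sum()>5 else 0,np.percentile(W[hd][:,2],[50,90]) if hd.sum() else 0)
```

```text
top plate [496.3 393.4  99.9  86.6 -18.3] [-0.    0.    0.01] 0.010426250513882107 handle [496.9 394.3  45.5  14.   71.2] [0.03638006 0.03831674]
scene plate [498.8 394.5 102.   91.7 -18.2] [-0.014  0.008  0.016] 0.011259473709881472 handle [501.1 393.7  49.5  14.9  67.4] [0.0347158  0.03771173]
```

View pics/scene1.png

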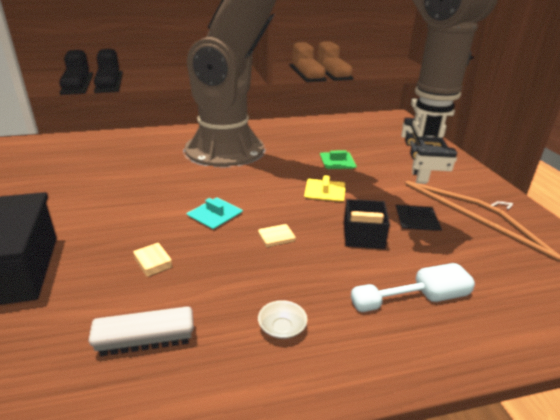

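The lid lies flat on the shelf at scene (418,217), handle up. The box at (365,222) is open and shows the tablet's edge at (367,217). Next I'll locate that edge and go there.

```bash
python3 - <<'E'
from h import *
for n in("top","scene"):
    im=dict(np.load(f"{n}1.npz"));W=world(im);hsv=cv2.cvtColor(im["pixels"],cv2.COLOR_RGB2HSV)
    m=(hsv[...,0]>8)&(hsv[...,0]<34)&(hsv[...,2]>70)&(np.hypot(W[...,0]-.53,W[...,1]-.242)<.05)&(W[...,2]>.052)
    for b,c,a in blobs(m,15): print(n,c,a,rect(W[b]),rect(cast(im,outline(b),.058)),np.median(W[b],0))
E
python3 plan.py .532 .242 .12 -19
```

```text
top [203.9 165.6] 27 [572.7 226.2  38.8   3.8  71.2] [575.5 228.   39.2   3.9  69.5] [0.57218434 0.22531819 0.06510832]
top [180.1 177.3] 28 [544.3 283.2  44.    3.4 -20. ] [546.7 285.   44.3   3.7 -18.7] [0.54569214 0.28259642 0.06560064]
top [196.6 183.8] 141 [531.  246.9  71.7  12.1  71.1] [530.  245.6  70.9  12.5  71.4] [0.52976216 0.24413653 0.05701056]
top [211.5 191.4] 23 [507.4 206.8  43.1   3.7 -21.3] [509.2 208.3  44.    3.7 -20.3] [0.50871095 0.2063408  0.06557827]
scene [366.8 214.7] 161 [533.2 245.9  74.1  22.   78.2] [536.1 243.9  73.7  22.1  72.9] [0.53279144 0.24188459 0.05723916]
scene [368. 222.] 22 [573.  226.5  35.2   5.6  73.5] [562.6 232.3  36.1   4.9  71.7] [0.57411017 0.22742985 0.06579261]
t 7.2 pos [0.5069 0.3704 0.118 ] yaw_y -19.0 w 0.398 f [-0.3 -1.3 -0.2] g 0.0
turn [ 0.02  0.   -0.  ] shift after turn [-4.53  2.62 -0.08] shift now [-4.53  2.62 -0.07]
```

Call:
carry_out(commands=[[0.4, -0.9, 0.51, 0, 0, 0, 0], [0.4, -0.9, 0.51, 0, 0, 0, 0], [0.4, -0.9, 0.51, 0, 0, 0, 0], [0.4, -0.9, 0.51, 0, 0, 0, 0], [0.4, -0.87, 0.52, 0, 0, 0, 0], [0.4, 0, 0, 0, 0, 0, 0], [0.4, 0, 0, 0, 0, 0, 0]])

```text
clock: 7.9
position: [0.5297, 0.2471, 0.1166]
ee_rot: [-2.556, -1.827, 0.0]
force: [-0.5, 1.2, -0.2]
width: 0.4
gripper_force: 0.0
```

```bash
python3 plan.py .531 .244 .028 -19
```

```text
t 7.9 pos [0.5297 0.2471 0.1166] yaw_y -18.9 w 0.4 f [-0.5  1.2 -0.2] g 0.0
turn [-0.    0.    0.02] shift after turn [-0.1   0.09  3.55] shift now [-0.1   0.09  3.55]
```

Call:
carry_out(commands=[[0.4, -0.1, 0.09, 0.8, 0, 0, 0], [0.4, 0, 0, 1, 0, 0, 0], [0.4, 0, 0, 1, 0, 0, 0], [0.4, 0, 0, 0.75, 0, 0, 0], [0.4, 0, 0, 0, 0, 0, 0], [0, 0, 0, 0, 0, 0, 0], [0, 0, 0, 0, 0, 0, 0], [0, 0, 0, 0, 0, 0, 0]], squeeze=15)

```text
clock: 8.7
position: [0.5316, 0.245, 0.0291]
ee_rot: [2.554, 1.829, 0.003]
force: [0.5, -0.5, -0.2]
width: 0.188
gripper_force: 0.0
```

Call:
carry_out(commands=[[0, 0, 0, 0, 0, 0, 0], [0, 0, 0, -0.5, 0, 0, 0], [0, 0, 0, -1, 0, 0, 0], [0, 0, 0, -1, 0, 0, 0], [0, 0, 0, -1, 0, 0, 0], [0, 0, 0, -1, 0, 0, 0], [0, 0, 0, 0, 0, 0, 0]])

```text
clock: 9.4
position: [0.5331, 0.2449, 0.1448]
ee_rot: [2.554, 1.828, 0.01]
force: [0.2, 0.1, -0.0]
width: 0.131
gripper_force: 15.0
```

```bash
python3 plan.py .44 .07 .10 -83; python3 plan.py .44 .07 .10 -19
python3 - <<'E'
from h import *
im=dict(np.load("top1.npz"));W=world(im)
for p in[(330,245),(304,245),(330,220),(357,245),(211,270),(236,262),(228,292),(190,332),(279,199)]:print(p,W[p[1],p[0]].round(3))
E
```

```text
t 9.4 pos [0.5331 0.2449 0.1448] yaw_y -18.8 w 0.131 f [ 0.2  0.1 -0. ] g 15.0
turn [ 1.00e-02 -7.00e-02  1.12e+01] shift after turn [-4.55  6.49  1.79] shift now [-7.83 -1.27  1.75]
t 9.4 pos [0.5331 0.2449 0.1448] yaw_y -18.8 w 0.131 f [ 0.2  0.1 -0. ] g 15.0
turn [ 0.04 -0.05  0.03] shift after turn [-7.83 -1.24  1.79] shift now [-7.83 -1.27  1.75]
(330, 245) [ 0.375 -0.074  0.035]
(304, 245) [ 0.379 -0.012  0.007]
(330, 220) [ 0.441 -0.08  -0.001]
(357, 245) [ 0.376 -0.145 -0.001]
(211, 270) [0.323 0.216 0.023]
(236, 262) [ 0.342  0.158 -0.002]
(228, 292) [0.269 0.178 0.   ]
(190, 332) [ 0.175  0.271 -0.   ]
(279, 199) [0.496 0.047 0.01 ]
```

Call:
carry_out(commands=[[0, 0, 0, 0, 0, 0, 1], [0, 0, 0, 0, 0, 0, 1], [0, 0, 0, 0, 0, 0, 1], [0, 0, 0, 0, 0, 0, 1], [0, 0, 0, 0, 0, 0, 1], [0, 0, 0, 0, 0, 0, 1], [0, 0, 0, 0, 0, 0, 1], [0, 0, 0, 0, 0, 0, 1]])

```text
clock: 10.2
position: [0.5306, 0.2442, 0.1405]
ee_rot: [-3.066, -0.683, 0.001]
force: [0.1, -0.6, -0.6]
width: 0.132
gripper_force: 15.0
```

Call:
carry_out(commands=[[0, 0, 0, 0, 0, 0, 0.68], [0, 0, 0, 0, 0, 0, 0]])

```text
clock: 10.4
position: [0.5306, 0.2443, 0.1404]
ee_rot: [3.087, 0.583, -0.001]
force: [-1.4, 0.9, 0.2]
width: 0.129
gripper_force: 15.0
```

```bash
python3 plan.py .55 -.05 .0265 -68.5
```

```text
t 10.4 pos [0.5306 0.2443 0.1404] yaw_y -68.6 w 0.129 f [-1.4  0.9  0.2] g 15.0
turn [ 0.    0.01 -0.02] shift after turn [-3.59 11.24  4.56] shift now [-3.57 11.24  4.56]
```

Call:
carry_out(commands=[[0, -0.3, 0.95, 0, 0, 0, 0], [0, -0.3, 0.95, 0, 0, 0, 0], [0, -0.3, 0.95, 0, 0, 0, 0], [0, -0.3, 0.95, 0, 0, 0, 0], [0, -0.3, 0.95, 0, 0, 0, 0], [0, -0.3, 0.95, 0, 0, 0, 0], [0, -0.3, 0.95, 0, 0, 0, 0], [0, -0.3, 0.95, 0, 0, 0, 0]])

```text
clock: 11.2
position: [0.5444, 0.0445, 0.1406]
ee_rot: [-3.086, -0.589, 0.0]
force: [-0.3, 0.7, -0.5]
width: 0.132
gripper_force: 15.0
```

Call:
carry_out(commands=[[0, -0.3, 0.95, 0.3, 0, 0, 0], [0, -0.3, 0.95, 0.6, 0, 0, 0], [0, -0.3, 0.95, 0.8, 0, 0, 0], [0, -0.27, 0.79, 1, 0, 0, 0], [0, 0, 0, 0.8, 0, 0, 0], [0, 0, 0, 0.5, 0, 0, 0], [0, 0, 0, 0.3, 0, 0, 0], [0, 0, 0, 0, 0, 0, 0]])

```text
clock: 12.0
position: [0.5504, -0.0491, 0.0325]
ee_rot: [-3.086, -0.588, 0.002]
force: [0.2, -0.4, -0.2]
width: 0.13
gripper_force: 15.0
```

```bash
python3 plan.py .55 -.05 .0265 -68.5
```

```text
t 12.0 pos [ 0.5504 -0.0491  0.0325] yaw_y -68.4 w 0.13 f [ 0.2 -0.4 -0.2] g 15.0
turn [-0.01  0.01  0.01] shift after turn [-0.03  0.03  0.24] shift now [-0.03  0.03  0.24]
```

Call:
carry_out(commands=[[0, 0, 0, 0.15, 0, 0, 0], [0, 0, 0, 0.1, 0, 0, 0], [0, 0, 0, 0, 0, 0, 0], [0.25, 0, 0, 0, 0, 0, 0], [1, 0, 0, 0, 0, 0, 0], [1, 0, 0, 0, 0, 0, 0], [1, 0, 0, -0.6, 0, 0, 0], [1, 0, 0, 0, 0, 0, 0]])

```text
clock: 12.8
position: [0.5519, -0.0502, 0.0437]
ee_rot: [3.086, 0.585, 0.004]
force: [0.1, 0.5, -0.3]
width: 0.514
gripper_force: 0.0
```

Call:
carry_out(commands=[[1, 0, 0.7, 0, 0, 0, 0], [1, 0, 0.5, 0, 0, 0, 0], [1, 0, 0.4, 0, 0, 0, 0], [1, 0, 0.4, 0, 0, 0, 0], [1, 0, 0.4, 0, 0, 0, 0], [1, 0, 0.4, 0, 0, 0, 0], [1, 0, 0, 0, 0, 0, 0], [1, 0, 0, -1, 0, 0, 0]])

```text
clock: 13.6
position: [0.5743, -0.1145, 0.0644]
ee_rot: [-3.085, -0.584, 0.008]
force: [-0.6, 0.9, -0.2]
width: 0.999
gripper_force: 0.0
```

```bash
python3 - <<'E'
from cell import arm
from h import *
for n in("top","scene"):
    im=arm.get_image(n);np.savez(f"{n}2.npz",**im);cv2.imwrite(f"pics/{n}2.png",im["pixels"][:,:,::-1])
    W=world(im);m=cedar(im)&(W[...,2]>.004)&(W[...,2]<.07)&(W[...,0]>.45)&(W[...,0]<.7)&(abs(W[...,1])<.3)
    for b,c,a in blobs(m,100):
        z=np.percentile(W[b][:,2],80);print(n,c,a,z.round(4),rect(W[b&(abs(W[...,2]-z)<.004)]))
E
python3 plan.py .55 -.08 .1 -68.5
```

```text
top [386.8 184. ] 497 0.0206 [ 530.  -221.    66.8   55.1   22.1]
scene [276.  234.8] 470 0.0125 [499.3  46.5  67.8  55.1 -84.6]
scene [153.3 258.9] 436 0.0202 [ 531.7 -222.4   71.8   54.6   21.8]
scene [223.4 261.4] 525 0.0124 [563.7 -82.   71.2  54.5  21.2]
t 13.7 pos [ 0.5776 -0.1153  0.0687] yaw_y -68.5 w 1.001 f [ 0.8 -0.4  0.5] g 0.0
turn [ 0.01 -0.03 -0.01] shift after turn [-0.51 -1.72 -1.25] shift now [-0.51 -1.72 -1.25]
```

View pics/scene2.png

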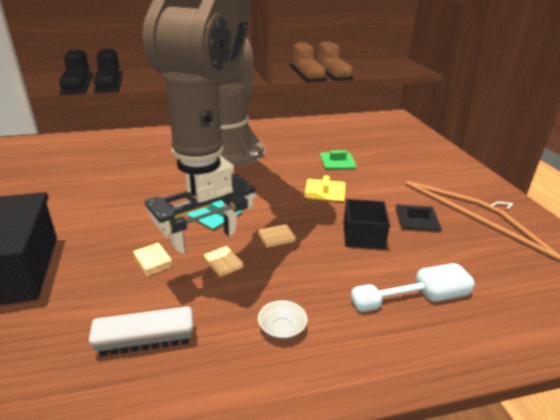

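The tablet tipped over and lies flat at scene (223,261), centre about (0.563, -0.082), parallel to the block at (152,259). Next I'll grasp it across its 54 mm side.

```bash
python3 plan.py .563 -.082 .004 -68.5
```

```text
t 13.7 pos [ 0.5776 -0.1153  0.0687] yaw_y -68.5 w 1.001 f [ 0.8 -0.4  0.5] g 0.0
turn [ 0.01 -0.03 -0.01] shift after turn [-0.06 -1.45  2.59] shift now [-0.06 -1.46  2.59]
```

Call:
carry_out(commands=[[1, 0, -0.5, 0, 0, 0, 0], [1, 0, -0.5, 0, 0, 0, 0], [1, 0, -0.4, 0, 0, 0, 0], [1, 0, 0, 0, 0, 0, 0]])

```text
clock: 14.1
position: [0.5625, -0.0795, 0.066]
ee_rot: [-3.084, -0.59, 0.002]
force: [-0.1, -1.2, 0.4]
width: 0.999
gripper_force: 0.0
```

```bash
python3 plan.py .563 -.082 .004 -68.5
```

```text
t 14.1 pos [ 0.5625 -0.0795  0.066 ] yaw_y -68.4 w 0.999 f [-0.1 -1.2  0.4] g 0.0
turn [-0.02  0.01  0.03] shift after turn [-0.02  0.1   2.48] shift now [-0.01  0.11  2.48]
```

Call:
carry_out(commands=[[1, 0, 0.1, 0.8, 0, 0, 0], [1, 0, 0, 0.8, 0, 0, 0], [1, 0, 0, 0.5, 0, 0, 0], [1, 0, 0, 0.3, 0, 0, 0], [1, 0, 0, 0, 0, 0, 0], [0, 0, 0, 0, 0, 0, 0], [0, 0, 0, 0, 0, 0, 0], [0, 0, 0, 0, 0, 0, 0]], squeeze=12)

```text
clock: 14.9
position: [0.5649, -0.0847, 0.0073]
ee_rot: [3.086, 0.585, 0.002]
force: [0.8, 0.3, -0.2]
width: 0.788
gripper_force: 0.0
```

Call:
carry_out(commands=[[0, 0, 0, 0, 0, 0, 0], [0, 0, 0, -0.4, 0, 0, 0], [0, 0, 0, -0.8, 0, 0, 0], [0, 0, 0, -0.8, 0, 0, 0], [0, 0, 0, 0, 0, 0, 0]])

```text
clock: 15.4
position: [0.5662, -0.0853, 0.0597]
ee_rot: [3.086, 0.585, 0.007]
force: [-0.1, 0.4, -0.3]
width: 0.354
gripper_force: 0.0
```

```bash
python3 plan.py .5305 -.2215 .0255 -68.3
```

```text
t 15.4 pos [ 0.5662 -0.0853  0.0597] yaw_y -68.5 w 0.354 f [-0.1  0.4 -0.3] g 0.0
turn [ 0.02 -0.04 -0.04] shift after turn [-3.34  4.54  1.37] shift now [-3.33  4.55  1.36]
```

The lift began before the fingers had closed. I'll reopen and look again.

Call:
carry_out(commands=[[1, 0, 0, 0, 0, 0, 0], [1, 0, 0, 0, 0, 0, 0], [1, 0, 0, 0, 0, 0, 0], [1, 0, 0, 0, 0, 0, 0], [1, 0, 0, 0, 0, 0, 0], [1, 0, 0, 0, 0, 0, 0], [1, 0, 0, 0, 0, 0, 0]])

```text
clock: 16.1
position: [0.5644, -0.0848, 0.0566]
ee_rot: [-3.087, -0.585, 0.0]
force: [0.0, -0.7, 1.1]
width: 0.915
gripper_force: 0.0
```

```bash
cat > look.py <<'E'
from cell import arm
from h import *
import sys
for n in("top","scene"):
    im=arm.get_image(n);np.savez(f"{n}{sys.argv[1]}.npz",**im);cv2.imwrite(f"pics/{n}{sys.argv[1]}.png",im["pixels"][:,:,::-1])
    W=world(im);m=cedar(im)&(W[...,2]>.004)&(W[...,2]<.07)&(W[...,0]>.45)&(W[...,0]<.7)&(abs(W[...,1])<.3)
    for b,c,a in blobs(m,60):
        z=np.percentile(W[b][:,2],80);print(n,c,a,z.round(4),rect(W[b&(abs(W[...,2]-z)<.004)]))
E
python3 look.py 3; python3 plan.py .563 -.082 .003 -68.5
```

```text
top [384.7 182.5] 622 0.0203 [ 530.6 -220.9   67.8   54.9   21.6]
scene [276.1 234.8] 477 0.0126 [498.9  46.4  67.4  54.  -82.9]
scene [153.4 258.9] 474 0.0199 [ 531.6 -222.1   71.9   54.9   21.3]
scene [223.  261.3] 538 0.0124 [563.5 -82.7  70.6  55.   21.4]
t 16.2 pos [ 0.5644 -0.0848  0.0567] yaw_y -68.5 w 0.981 f [0.  0.4 0.2] g 0.0
turn [ 0.    0.   -0.01] shift after turn [-0.01 -0.12  2.15] shift now [-0.01 -0.12  2.15]
```

Call:
carry_out(commands=[[1, 0, -0.1, 0.8, 0, 0, 0], [1, 0, 0, 0.8, 0, 0, 0], [1, 0, 0, 0.35, 0, 0, 0], [1, 0, 0, 0.2, 0, 0, 0], [1, 0, 0, 0, 0, 0, 0], [0, 0, 0, 0, 0, 0, 0], [0, 0, 0, 0, 0, 0, 0], [0, 0, 0, 0, 0, 0, 0]])

```text
clock: 17.0
position: [0.564, -0.0824, 0.0035]
ee_rot: [3.086, 0.585, 0.002]
force: [-0.0, -0.2, 0.2]
width: 0.788
gripper_force: 0.0
```

Call:
carry_out(commands=[[0, 0, 0, 0, 0, 0, 0], [0, 0, 0, 0, 0, 0, 0], [0, 0, 0, 0, 0, 0, 0], [0, 0, 0, 0, 0, 0, 0], [0, 0, 0, 0, 0, 0, 0]])

```text
clock: 17.5
position: [0.5636, -0.0824, 0.0031]
ee_rot: [-3.087, -0.585, -0.0]
force: [-1.0, -0.3, 2.8]
width: 0.584
gripper_force: 12.0
```

```bash
python3 plan.py .531 -.2218 .0255 -68.3
```

```text
t 17.5 pos [ 0.5636 -0.0824  0.0031] yaw_y -68.5 w 0.584 f [-1.  -0.3  2.8] g 12.0
turn [-0.   -0.   -0.04] shift after turn [-3.27  4.7  -0.9 ] shift now [-3.25  4.71 -0.9 ]
```

Call:
carry_out(commands=[[0, 0, 0, -0.5, 0, 0, 0], [0, 0, 0, -1, 0, 0, 0], [0, 0, 0, -1, 0, 0, 0], [0, -0.65, 0.94, 0, 0, 0, 0], [0, -0.65, 0.94, 0, 0, 0, 0], [0, -0.65, 0.94, 0, 0, 0, 0], [0, -0.65, 0.94, 0, 0, 0, 0], [0, -0.65, 0.94, 0, 0, 0, 0]])

```text
clock: 18.3
position: [0.5306, -0.2227, 0.0663]
ee_rot: [3.086, 0.585, 0.001]
force: [-1.3, -1.2, -0.8]
width: 0.584
gripper_force: 12.0
```

Call:
carry_out(commands=[[0, 0, 0, 0, 0, 0, 0], [0, 0, 0, 0, 0, 0, 0]])

```text
clock: 18.5
position: [0.5307, -0.2221, 0.0661]
ee_rot: [3.087, 0.582, 0.001]
force: [0.2, 1.1, 0.3]
width: 0.586
gripper_force: 12.0
```

```bash
python3 plan.py .531 -.2218 .0245 -68.3
```

```text
t 18.5 pos [ 0.5307 -0.2221  0.0661] yaw_y -68.6 w 0.586 f [0.2 1.1 0.3] g 12.0
turn [ 0.   -0.   -0.06] shift after turn [ 0.02 -0.01  1.66] shift now [ 0.01 -0.01  1.66]
```

Call:
carry_out(commands=[[0, 0, 0, 0.8, 0, 0, 0], [0, 0, 0, 0.5, 0, 0, 0], [0, 0, 0, 0.25, 0, 0, 0], [0, 0, 0, 0.1, 0, 0, 0], [0, 0, 0, 0, 0, 0, 0], [0, 0, 0, 0, 0, 0, 0]])

```text
clock: 19.1
position: [0.5312, -0.2216, 0.0246]
ee_rot: [3.086, 0.585, 0.001]
force: [0.2, -0.0, -0.6]
width: 0.59
gripper_force: 12.0
```

```bash
python3 plan.py .531 -.2218 .0235 -68.3
```

```text
t 19.1 pos [ 0.5312 -0.2216  0.0246] yaw_y -68.5 w 0.59 f [ 0.2 -0.  -0.6] g 12.0
turn [ 0.   -0.   -0.04] shift after turn [-0.01  0.01  0.05] shift now [-0.01  0.01  0.05]
```

Call:
carry_out(commands=[[0, 0, 0, 0.06, 0, 0, 0], [0, 0, 0, 0, 0, 0, 0], [0.8, 0, 0, 0, 0, 0, 0], [0.8, 0, 0, 0, 0, 0, 0], [0.8, 0, 0, 0, 0, 0, 0], [0.8, 0, 0, 0.4, 0, 0, 0], [0.8, 0, 0, 0.25, 0, 0, 0], [0, 0, 0, 0, 0, 0, 0]], squeeze=6)

```text
clock: 19.9
position: [0.53, -0.221, 0.0051]
ee_rot: [-3.085, -0.585, 0.003]
force: [0.8, -1.1, -0.1]
width: 0.752
gripper_force: 0.0
```

Call:
carry_out(commands=[[0, 0, 0, 0, 0, 0, 0], [0, 0, 0, 0, 0, 0, 0], [0, 0, 0, 0, 0, 0, 0], [0, 0, 0, 0, 0, 0, 0], [0, 0, 0, 0, 0, 0, 0]])

```text
clock: 20.4
position: [0.531, -0.2215, 0.0066]
ee_rot: [3.087, 0.585, 0.0]
force: [0.4, -0.1, -0.5]
width: 0.59
gripper_force: 6.0
```

Call:
carry_out(commands=[[0.8, 0, 0, 0, 0, 0, 0], [0.8, 0, 0, 0, 0, 0, 0], [0.8, 0, 0, 0, 0, 0, 0], [0.8, 0, 0, -1, 0, 0, 0], [0.8, 0, 0, -1, 0, 0, 0], [0.8, 0, 0, -1, 0, 0, 0], [1, 0, 0, -1, 0, 0, 0]])

```text
clock: 21.1
position: [0.5307, -0.2215, 0.1074]
ee_rot: [-3.087, -0.585, 0.0]
force: [0.9, -0.8, 0.3]
width: 0.846
gripper_force: 0.0
```

```bash
python3 plan.py .497 .047 .1 -173.2; python3 plan.py .497 .047 .1 6.8
```

```text
t 21.1 pos [ 0.5307 -0.2215  0.1074] yaw_y -68.5 w 0.846 f [ 0.9 -0.8  0.3] g 0.0
turn [ 0.    0.   18.27] shift after turn [-10.82   0.07   0.3 ] shift now [  2.67 -10.49   0.3 ]
t 21.1 pos [ 0.5307 -0.2215  0.1074] yaw_y -68.5 w 0.846 f [ 0.9 -0.8  0.3] g 0.0
turn [ -0.     0.   -13.15] shift after turn [10.82 -0.07  0.3 ] shift now [  2.67 -10.49   0.3 ]
```

Call:
carry_out(commands=[[1, 0, 0, 0, 0, 0, -1], [1, 0, 0, 0, 0, 0, -1], [1, 0, 0, 0, 0, 0, -1], [1, 0, 0, 0, 0, 0, -1], [1, 0, 0, 0, 0, 0, -1], [1, 0, 0, 0, 0, 0, -1], [1, 0, 0, 0, 0, 0, -1], [1, 0, 0, 0, 0, 0, -1]])

```text
clock: 21.9
position: [0.5308, -0.2216, 0.1065]
ee_rot: [2.612, 1.746, -0.0]
force: [0.3, -0.7, -0.6]
width: 1.002
gripper_force: 0.0
```

Call:
carry_out(commands=[[1, 0, 0, 0, 0, 0, -1], [1, 0, 0, 0, 0, 0, -1], [1, 0, 0, 0, 0, 0, -1], [1, 0, 0, 0, 0, 0, -1], [1, 0, 0, 0, 0, 0, -1], [1, 0, 0, 0, 0, 0, -0.15], [1, 0.9, 0, 0, 0, 0, 0], [1, 0.9, 0, 0, 0, 0, 0]])

```text
clock: 22.7
position: [0.5253, -0.1771, 0.1064]
ee_rot: [2.091, 2.345, -0.0]
force: [0.6, -0.2, 0.4]
width: 1.001
gripper_force: 0.0
```

Call:
carry_out(commands=[[1, 0.9, 0, 0, 0, 0, 0], [1, 0.9, 0, 0, 0, 0, 0], [1, 0.9, 0, 0, 0, 0, 0], [1, 0.9, 0, 0, 0, 0, 0], [1, 0.9, 0, 0, 0, 0, 0], [1, 0.9, 0, 0, 0, 0, 0], [1, 0.9, 0, 0, 0, 0, 0], [1, 0.9, 0, 0, 0, 0, 0]])

```text
clock: 23.5
position: [0.5041, 0.0028, 0.1065]
ee_rot: [2.089, 2.347, 0.0]
force: [0.0, 0.3, 0.0]
width: 1.0
gripper_force: 0.0
```

Call:
carry_out(commands=[[1, 0.9, 0, 0, 0, 0, 0], [1, 0.9, 0, 0, 0, 0, 0], [1, 0, 0, 0, 0, 0, 0], [1, 0, 0, 0, 0, 0, 0]])

```text
clock: 23.9
position: [0.4989, 0.0467, 0.1065]
ee_rot: [2.086, 2.349, -0.0]
force: [0.5, -1.0, -0.5]
width: 0.998
gripper_force: 0.0
```

```bash
python3 look.py 4; python3 plan.py .4975 .047 .003 7
```

```text
top [385.2 181.9] 665 0.0324 [ 529.7 -220.3   67.7   54.1   21.8]
scene [275.8 234.7] 453 0.0125 [498.9  45.8  66.4  56.4 -83.7]
scene [151.4 257.8] 611 0.0317 [ 530.9 -221.8   70.2   54.7   20.9]
t 24.0 pos [0.499  0.0456 0.1065] yaw_y 6.7 w 1.004 f [-0.4 -0.2 -0.7] g 0.0
turn [ 0.    0.   -0.05] shift after turn [ 0.06 -0.05  4.14] shift now [ 0.07 -0.05  4.14]
```

Call:
carry_out(commands=[[1, 0.05, 0, 1, 0, 0, 0], [1, 0, 0, 1, 0, 0, 0], [1, 0, 0, 1, 0, 0, 0], [1, 0, 0, 0.7, 0, 0, 0], [1, 0, 0, 0.3, 0, 0, 0], [1, 0, 0, 0.14, 0, 0, 0], [1, 0, 0, 0, 0, 0, 0], [0, 0, 0, 0, 0, 0, 0]], squeeze=12)

```text
clock: 24.8
position: [0.4994, 0.0477, 0.0037]
ee_rot: [2.086, 2.348, 0.002]
force: [0.3, 0.0, 0.1]
width: 0.953
gripper_force: 0.0
```

Call:
carry_out(commands=[[0, 0, 0, 0, 0, 0, 0], [0, 0, 0, 0, 0, 0, 0], [0, 0, 0, 0, 0, 0, 0], [0, 0, 0, 0, 0, 0, 0], [0, 0, 0, 0, 0, 0, 0], [0, 0, 0, 0, 0, 0, 0], [0, 0, 0, 0, 0, 0, 0]])

```text
clock: 25.5
position: [0.4988, 0.0479, 0.0031]
ee_rot: [2.085, 2.35, 0.0]
force: [-1.0, 0.1, 4.1]
width: 0.586
gripper_force: 12.0
```

```bash
python3 plan.py .531 -.2215 .037 -68.5
```

```text
t 25.5 pos [0.4988 0.0479 0.0031] yaw_y 6.8 w 0.586 f [-1.   0.1  4.1] g 12.0
turn [ 0.   -0.   13.14] shift after turn [-2.75 10.5  -1.36] shift now [-10.85   0.    -1.36]
```

Call:
carry_out(commands=[[0, 0, 0, -0.6, 0, 0, 0], [0, 0, 0, -1, 0, 0, 0], [0, 0, 0, -1, 0, 0, 0], [0, -0.9, 0, -0.6, 0, 0, 0], [0, -0.9, 0, -0.2, 0, 0, 0], [0, -0.9, 0, 0, 0, 0, 0], [0, -0.9, 0, 0, 0, 0, 0], [0, -0.9, 0, 0, 0, 0, 0]])

```text
clock: 26.3
position: [0.512, -0.0647, 0.088]
ee_rot: [-2.085, -2.35, -0.0]
force: [0.0, -0.1, 0.1]
width: 0.583
gripper_force: 12.0
```

Call:
carry_out(commands=[[0, -0.9, 0, 0, 0, 0, 0], [0, -0.9, 0, 0, 0, 0, 0], [0, -0.9, 0, 0, 0, 0, 0], [0, -0.9, 0, 0, 0, 0, 0], [0, -0.9, 0, 0, 0, 0, 0], [0, -0.9, 0, 0, 0, 0, 0], [0, -0.9, 0, 0, 0, 0, 0], [0, 0, 0, 0, 0, 0, 1]])

```text
clock: 27.1
position: [0.5303, -0.2244, 0.088]
ee_rot: [2.205, 2.236, -0.002]
force: [0.3, 0.4, -0.1]
width: 0.589
gripper_force: 12.0
```

Call:
carry_out(commands=[[0, 0, 0, 0, 0, 0, 1], [0, 0, 0, 0, 0, 0, 1], [0, 0, 0, 0, 0, 0, 1], [0, 0, 0, 0, 0, 0, 1], [0, 0, 0, 0, 0, 0, 1], [0, 0, 0, 0, 0, 0, 1], [0, 0, 0, 0, 0, 0, 1], [0, 0, 0, 0, 0, 0, 1]])

```text
clock: 27.9
position: [0.5306, -0.2202, 0.0877]
ee_rot: [-2.902, -1.202, 0.001]
force: [-0.4, 0.5, -0.1]
width: 0.585
gripper_force: 12.0
```

Call:
carry_out(commands=[[0, 0, 0, 0, 0, 0, 1], [0, 0, 0, 0, 0, 0, 1], [0, 0, 0, 0, 0, 0, 1], [0, 0, 0, 0, 0, 0, 1], [0, 0, 0, 0, 0, 0, 0.14], [0, 0, 0, 0, 0, 0, 0]])

```text
clock: 28.5
position: [0.5307, -0.2201, 0.0878]
ee_rot: [3.086, 0.59, -0.001]
force: [0.1, -0.8, -0.5]
width: 0.585
gripper_force: 12.0
```

```bash
python3 plan.py .531 -.2215 .0365 -68.5
```

```text
t 28.5 pos [ 0.5307 -0.2201  0.0878] yaw_y -68.3 w 0.585 f [ 0.1 -0.8 -0.5] g 12.0
turn [-0.    0.    0.03] shift after turn [-0.01  0.06  2.05] shift now [-0.01  0.06  2.05]
```

Call:
carry_out(commands=[[0, 0, 0.06, 0.8, 0, 0, 0], [0, 0, 0, 0.7, 0, 0, 0], [0, 0, 0, 0.35, 0, 0, 0], [0, 0, 0, 0.2, 0, 0, 0], [0, 0, 0, 0, 0, 0, 0], [0, 0, 0, 0, 0, 0, 0]])

```text
clock: 29.1
position: [0.5316, -0.2219, 0.0372]
ee_rot: [3.086, 0.587, 0.001]
force: [-0.4, 0.0, 0.2]
width: 0.587
gripper_force: 12.0
```

```bash
python3 plan.py .531 -.2215 .0352 -68.5
```

```text
t 29.1 pos [ 0.5316 -0.2219  0.0372] yaw_y -68.5 w 0.587 f [-0.4  0.   0.2] g 12.0
turn [ 0.   -0.01  0.01] shift after turn [-0.02 -0.02  0.08] shift now [-0.02 -0.02  0.08]
```

Call:
carry_out(commands=[[0, 0, 0, 0.08, 0, 0, 0], [0, 0, 0, 0, 0, 0, 0], [0.8, 0, 0, 0, 0, 0, 0], [0.8, 0, 0, 0, 0, 0, 0], [0.8, 0, 0, 0, 0, 0, 0], [0.8, 0, 0, 0.6, 0, 0, 0], [0.8, 0, 0, 0.4, 0, 0, 0], [0, 0, 0, 0, 0, 0, 0]], squeeze=6)

```text
clock: 29.9
position: [0.5299, -0.221, 0.0077]
ee_rot: [-3.085, -0.586, 0.005]
force: [0.1, -0.6, -0.1]
width: 0.754
gripper_force: 0.0
```

Call:
carry_out(commands=[[0, 0, 0, 0, 0, 0, 0], [0, 0, 0, 0, 0, 0, 0], [0, 0, 0, 0, 0, 0, 0], [0, 0, 0, 0, 0, 0, 0], [0, 0, 0, 0, 0, 0, 0]])

```text
clock: 30.4
position: [0.5314, -0.2216, 0.0099]
ee_rot: [3.086, 0.587, 0.0]
force: [-0.1, 0.3, -1.0]
width: 0.588
gripper_force: 6.0
```

Call:
carry_out(commands=[[0.8, 0, 0, 0, 0, 0, 0], [0.8, 0, 0, 0, 0, 0, 0], [0.8, 0, 0, 0, 0, 0, 0], [0.8, 0, 0, -0.8, 0, 0, 0], [1, 0, 0, -1, 0, 0, 0], [1, 0, 0, -1, 0, 0, 0], [1, 0, 0, 0, 0, 0, 0]])

```text
clock: 31.1
position: [0.5331, -0.2227, 0.0827]
ee_rot: [3.084, 0.586, 0.007]
force: [-0.1, 0.4, 0.3]
width: 0.985
gripper_force: 0.0
```

```bash
python3 look.py 5; python3 plan.py .531 -.2215 .009 21.5
```

```text
scene [151.6 254.2] 965 0.0438 [ 532.3 -222.    70.5   53.6   21.5]
t 31.2 pos [ 0.5317 -0.2215  0.0801] yaw_y -68.5 w 0.993 f [ 0.6  0.8 -1.2] g 0.0
turn [ 1.00e-02 -1.00e-02 -1.57e+01] shift after turn [ 0.01 -0.03  2.84] shift now [-0.03 -0.01  2.84]
```

Call:
carry_out(commands=[[1, 0, 0, 0, 0, 0, -1], [1, 0, 0, 0, 0, 0, -1], [1, 0, 0, 0, 0, 0, -1], [1, 0, 0, 0, 0, 0, -1], [1, 0, 0, 0, 0, 0, -1], [1, 0, 0, 0, 0, 0, -1], [1, 0, 0, 0, 0, 0, -1], [1, 0, 0, 0, 0, 0, -1]])

```text
clock: 32.0
position: [0.5306, -0.2212, 0.0785]
ee_rot: [-2.609, -1.747, 0.002]
force: [-0.1, 0.3, 1.2]
width: 0.997
gripper_force: 0.0
```

Call:
carry_out(commands=[[1, 0, 0, 0, 0, 0, -1], [1, 0, 0, 0, 0, 0, -1], [1, 0, 0, 0, 0, 0, -1], [1, 0, 0, 0, 0, 0, -1], [1, 0, 0, 0, 0, 0, -1], [1, 0, 0, 0, 0, 0, -1], [1, 0, 0, 0, 0, 0, -1], [1, 0, 0, 0, 0, 0, -0.7]])

```text
clock: 32.8
position: [0.5306, -0.2212, 0.0785]
ee_rot: [-1.762, -2.598, 0.0]
force: [0.6, 0.2, 0.1]
width: 1.001
gripper_force: 0.0
```

Call:
carry_out(commands=[[1, 0, 0, 0, 0, 0, 0], [1, 0, 0, 0, 0, 0, 0]])

```text
clock: 33.0
position: [0.5308, -0.2214, 0.079]
ee_rot: [-1.771, -2.593, -0.0]
force: [-0.4, 0.3, -0.1]
width: 0.998
gripper_force: 0.0
```

```bash
python3 look.py 6; python3 plan.py .531 -.2215 .009 21.5
```

```text
top [382.8 182.6] 526 0.0442 [ 526.6 -212.1   68.2   36.7   21.1]
scene [151.4 254.8] 902 0.0437 [ 533.4 -221.7   65.7   53.6   22.5]
t 33.1 pos [ 0.5311 -0.2215  0.0793] yaw_y 21.4 w 0.998 f [ 0.6 -0.   0.2] g 0.0
turn [-0.   -0.01 -0.02] shift after turn [ 0.   -0.    2.81] shift now [-0.   -0.    2.81]
```

Call:
carry_out(commands=[[1, 0, 0, 0.9, 0, 0, 0], [1, 0, 0, 0.9, 0, 0, 0], [1, 0, 0, 0.7, 0, 0, 0], [1, 0, 0, 0.3, 0, 0, 0], [1, 0, 0, 0, 0, 0, 0], [0, 0, 0, 0, 0, 0, 0], [0, 0, 0, 0, 0, 0, 0], [0, 0, 0, 0, 0, 0, 0]], squeeze=6)

```text
clock: 33.9
position: [0.5319, -0.2218, 0.0106]
ee_rot: [1.768, 2.595, 0.001]
force: [1.1, -0.1, 1.7]
width: 0.787
gripper_force: 0.0
```

Call:
carry_out(commands=[[0, 0, 0, 0, 0, 0, 0], [0, 0, 0, 0, 0, 0, 0], [0, 0, 0, 0, 0, 0, 0], [0, 0, 0, 0, 0, 0, 0]])

```text
clock: 34.3
position: [0.5318, -0.2218, 0.0104]
ee_rot: [1.768, 2.596, 0.001]
force: [-0.9, 0.2, 7.3]
width: 0.741
gripper_force: 6.0
```

Call:
carry_out(commands=[[1, 0, 0, 0, 0, 0, 0], [1, 0, 0, 0, 0, 0, 0], [1, 0, 0, 0, 0, 0, 0], [1, 0, 0, -0.8, 0, 0, 0], [1, 0, 0, -1, 0, 0, 0], [1, 0, 0, -1, 0, 0, 0], [1, 0, 0, -1, 0, 0, 0], [1, 0, 0, -1, 0, 0, 0]])

```text
clock: 35.1
position: [0.5311, -0.2216, 0.1306]
ee_rot: [-1.768, -2.596, 0.0]
force: [0.6, -0.6, -0.8]
width: 1.0
gripper_force: 0.0
```

Call:
carry_out(commands=[[1, 1, 0, 0, 0, 0, 0], [1, 1, 0, 0, 0, 0, 0], [1, 1, 0, 0, 0, 0, 0], [1, 1, 0, 0, 0, 0, 0], [1, 1, 0, 0, 0, 0, 0], [1, 1, 0, 0, 0, 0, 0], [1, 1, 0, 0, 0, 0, 0], [1, 0, 0, 0, 0, 0, 0]])

```text
clock: 35.9
position: [0.4659, -0.0556, 0.1295]
ee_rot: [-1.762, -2.599, -0.001]
force: [1.3, 0.5, -0.0]
width: 0.998
gripper_force: 0.0
```

```bash
python3 look.py 7
python3 - <<'E'
from h import *
a,b=[dict(np.load(f"{n}7.npz"))["pixels"][:,:,::-1] for n in("top","scene")]
r=lambda q:cv2.resize(q,(390,390),interpolation=cv2.INTER_CUBIC)
cv2.imwrite("pics/crop7.png",np.hstack([r(a[150:215,350:415]),r(b[220:285,120:185])]))
E
```

```text
scene [150.8 255. ] 827 0.0436 [ 532.  -221.9   70.    54.1   20.8]
```

View pics/crop7.png

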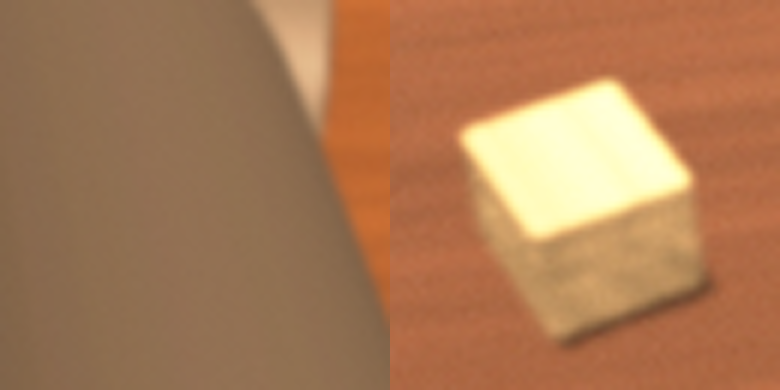

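View pics/scene7.png

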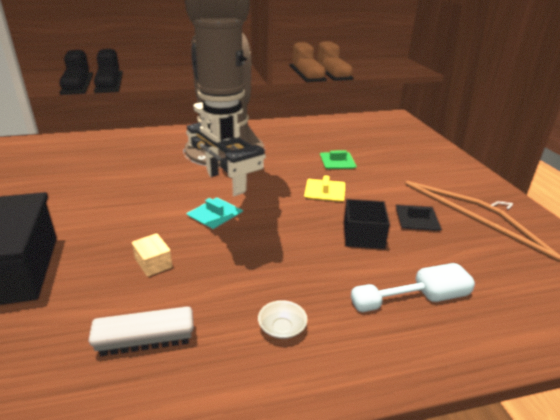

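The crop shows one pile at scene (152,254) with straight, continuous side edges. The lid at (418,217) and the bystanders haven't moved. I'll check flushness by layer from the side-face depth before handing in.

Run:
```python
from h import *
im=dict(np.load("scene7.npz"));W=world(im)
a=np.radians(21.5);ex=np.array([np.cos(a),np.sin(a)]);ey=np.array([-np.sin(a),np.cos(a)])
d=W[...,:2]-[.5315,-.2218];X,Y,Z=d@ex*1000,d@ey*1000,W[...,2]
for lo,hi in((.003,.019),(.021,.031),(.033,.042)):
    L=(Z>lo)&(Z<hi)
    f=L&(abs(X-34)<8)&(abs(Y)<20); g=L&(abs(Y-27)<8)&(abs(X)<26)
    print(lo,"end +x",f.sum(),np.median(X[f]).round(2),"slope",np.polyfit(Y[f],X[f],1)[0].round(3),"| side +y",g.sum(),np.median(Y[g]).round(2) if g.any() else 0, np.polyfit(X[g],Y[g],1)[0].round(3) if g.sum()>5 else 0)
K,R,t=im["mtx"],im["R"],im["t"]
for n,p,q in(("front",(540,240),(562,340)),("right",(692,185),(707,285))):
    u=lambda s:(120+(s[0]-390)/6,220+s[1]/6)
    print(n,(cast(im,[u(p)],.044)-cast(im,[u(q)],0))[0][:2]*1000)
```

```text
0.003 end +x 126 33.37 slope -0.011 | side +y 0 0 0
0.021 end +x 79 33.32 slope 0.005 | side +y 0 0 0
0.033 end +x 72 33.03 slope -0.006 | side +y 4 25.33 0
front [ 2.4600532  -1.11504548]
right [ 1.91332506 -0.437215  ]
```

```bash
python3 - <<'E'
from h import *
im=dict(np.load("scene7.npz"));W=world(im)
a=np.radians(21.5);ex=np.array([np.cos(a),np.sin(a)]);ey=np.array([-np.sin(a),np.cos(a)])
d=W[...,:2]-[.5315,-.2218];X,Y,Z=d@ex*1000,d@ey*1000,W[...,2]
for lo,hi in((.003,.019),(.021,.031),(.033,.042)):
    L=(Z>lo)&(Z<hi)
    g=L&(abs(Y+27)<8)&(abs(X)<28);f=L&(abs(X-34)<5)&(abs(Y)<40)
    print(lo,"side -y",g.sum(),np.median(Y[g]).round(2),"end face y span",np.percentile(Y[f],[2,98]).round(1),f.sum())
print("lid",np.median(W[(np.hypot(W[...,0]-.498,W[...,1]-.394)<.03)&(W[...,2]<.02)],0).round(4))
E
python3 plan.py .5 0 .13 21.5
```

```text
0.003 side -y 49 -26.9 end face y span [-26.3  25.1] 173
0.021 side -y 27 -26.96 end face y span [-26.8  24.9] 110
0.033 side -y 31 -26.76 end face y span [-26.5  25.4] 99
lid [0.5075 0.3879 0.0117]
t 36.0 pos [ 0.4673 -0.0586  0.1298] yaw_y 21.6 w 1.0 f [ 0.1 -0.4 -0.2] g 0.0
turn [0.   0.   0.01] shift after turn [ 1.7   2.08 -0.01] shift now [ 1.7   2.08 -0.01]
```

The three layers are flush to within about 0.4 mm and the robot is clear, so I'm handing in.

```bash
python3 -c "
from cell import arm
print(arm.sign_off())"
```

```text
the job is handed in; nothing more can be done
None
```

I handed the job in at about 36 s: the lid lies flat on the shelf, handle up, and both tablets are stacked on the thick block, flush to about 0.4 mm by depth camera on the two faces it could see; sign-off returned no verdict.

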